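# Store the lens barrels in the bolted canister

### The arm

A 6-joint arm with a two-finger parallel gripper is mounted at the origin on the work surface. World frame = base frame: x ahead of the robot, y to its left, z up, the work surface at z = 0. Lengths are in mm, angles in rad, forces in N, time in s.
With the tool pointing down it reaches from about 275 to 1000 mm from the base axis. Payload 8.4 kg.
Tool frame: the origin (TCP) lies midway between the tips of the shut fingers; the grasp point (between the pads) lies 19 mm behind it; z points along the fingers, y is the line along which they close (so a half turn about z gives the same grasp; the last joint's range is limited). The gripper opens to 85 mm and grips with 20 to 120 N. Pads are 22 mm wide; open, the fingers measure 114 mm over their backs; the gripper's body (76 mm by 85 mm) begins 54 mm behind the grasp point. The pads swing forward as they close: fully open they stand 13 mm farther back than shut.
Start: joints at [1.112, 0.353, 1.633, -0, 1.155, -0.002], TCP at [275.673, 560.921, 231.281] pointing down, gripper open.
Joint ranges: [-2.63, 2.63], [-0.92, 2.1], [0.06, 2.66], [-1.3, 4.44], [0, 2.69], [-3.02, 3.02]. Speed limits (rad/s): [2.22, 2.22, 2.79, 3.14, 3.14, 3.14].

### API

Orientations are given as a unit quaternion [x, y, z, w].
In Python, from station import bot gives the robot as it stands.
- The arm moves only by the tool arm_command, never from a script. Its argument "plan" is a list of rows, each a list of 3 entries, a list of its own where there are three numbers: the shift along the tool's x, y, z normalised to -1 to 1, where 1 is 0.06 m, then the turn, a rotation vector about the tool's x, y, z normalised to -1 to 1, where 1 is 4 degrees, then the opening, from -1 (shut) to 1 (fully open). A call has 1 to 20 rows; each row shifts and turns the commanded pose from where the row before left it, along the tool's axes as they then stand; what a row does not reach is not made up. A row lasts 1/8 s, in which the tool goes at most 62.5 mm and 10.7 degrees, less where a joint would pass 70% of its speed; a pose out of reach is approached as far as the arm can. A call with a number of a shift or a turn outside -1 to 1 is refused whole. A call with a gripper value outside its range is refused whole. The fingers move at their own pace and stop on an object; "newtons" is the grip in N (left out, the last holds). Time passes only in rows, so rows that do not move let the fingers close. It gives the time, the measured TCP pose, the force, the opening and the grip force at its end, in the units of the state.
- bot.read_state(): the state, without advancing time (a new reading comes with each control period).
- bot.camera(name): name is "side" or "top"; returns the picture (420x560x3 uint8, red, green, blue); there is no depth.
- bot.get_calibration(name): a dict with "camera_matrix" (3x3 intrinsics, pixels), "k1" (the pictures are not rectified: a ray, as slopes to the right and down, at radius r is drawn at 1 + k1 r^2 times it, then the intrinsics apply), "T" (4x4, takes a point from camera to world coordinates). Camera axes: x right, y up, looking along -z (the intrinsics and any distortion apply to the point x, -y, -z); pixel columns grow to the right and rows downward; lengths in mm; the calibration is good to about 2 mm. A picture is of the moment at which its call begins. get_calibration takes no time and is no camera call.
- bot.job_done(): hands the job in; it is judged then, once.
The state is a dict: "clock": time; "q": joint angles; "joint_vel": joint speeds; "joint_efforts": joint torques, N m; "tcp_pos": TCP position; "ee_rot": TCP orientation; "ft_force": force on the tool from outside, world axes, zero at the start; "wrist_torque": the same for the moment, N m; "width": opening from 0.0 (shut) to 1.0 (fully open); "grip_force": force on a finger pad.
Only numpy, scipy, OpenCV 4.12 (cv2) and the standard library are available. Lean on these libraries where they do the work, as an engineer would, in place of code of your own. Each camera call takes 0.05 s, during which the arm holds its last target. There are 200 camera calls.

### The job

Put the lens barrels away in the steel canister: draw its bolt fully back, lift the lid off by its knob and set it right way up on the round rubber mat, then put all the flanged lens barrels from the white board (there are three to five) into the canister. Once they are all in, set the lid back on so that it is fully seated and only then slide the bolt fully home into its keeper. Leave the jar, the spacer ring and everything else where they are.

Things in the scene. Friction and masses are not known exactly. Their poses are not given: they have to be found in the camera images.
- fixture: Fixed holder: an aluminium base plate (291 x 176 x 12 mm) with an open steel canister and a slide bolt. Origin: on the canister's axis at bench height; z up; x is the way the bolt slides home, roughly away from the robot; yaw varies. The canister is round: outer diameter 136, inner 128, inner floor 16 and rim 72 mm above the bench. The bolt's line is y = -66 mm.
- canister_floor (a point): Centre of the canister's inner floor, 16 mm above the bench.
- canister_mouth (a point): Centre of the canister's rim, 72 mm above the bench.
- keeper (a point): Centre of the keeper's opening, 86 mm above the bench: an arch at x = 58, y = -66 mm of the fixture, 16 mm long, 20 wide, top 99 mm above the bench. On the other side of the lid (x = -205 to -50 mm) the bolt lies in a slotted channel 20 mm wide whose cheeks reach 90 mm above the bench.
- bolt (a joint): Travel of the bolt in m: 0 fully drawn back against its stop, clear of the lid; 0.112 fully home against its stop, its tip 12 mm inside the keeper. In between its 10 mm rod lies 3 mm above the rim of the seated lid and holds it down; an unseated lid blocks it. It stays where left; friction about 2 N.
- bolt_handle (a point): Centre of the top of the bolt's handle: an upright steel pin 16 mm in diameter, top 136 mm above the bench, clear of everything for 46 mm down from its top. It moves with the bolt; drawn back it lies at x = -184 mm, y = -66 mm of the fixture, home at x = -72 mm.
- lid: Loose steel lid, about 0.25 kg. Origin: centre of its underside, z up. A plug (122 mm across, tapered at the foot, 8 mm deep) under a disc 142 mm across, 6 mm thick; in the middle a black knob 24 mm in diameter stands from 14 to 46 mm above the origin. Seated, the plug is in the canister, the disc on the rim: origin 8 mm below the rim. Any yaw does.
- mat: Fixed round dark rubber mat, 210 mm across, 3 mm thick; origin at the centre of its underside. Left or right of the fixture, with the white board on the other side.
- board: Fixed white board 260 (x) x 170 (y) x 6 mm, origin at the centre of its underside. The barrels and the jar stand on it, about 85 mm apart.
- barrel0: Lens barrel: loose aluminium part, 60 g, a flange 34 mm in diameter and 8 mm thick at the foot, above it a tube 26 mm in diameter up to 30 mm, a small lens in its top face. Origin: centre of its underside, z its axis. Three to five of the five barrels are present (None if absent).
- barrel1: Lens barrel: loose aluminium part, 60 g, a flange 34 mm in diameter and 8 mm thick at the foot, above it a tube 26 mm in diameter up to 30 mm, a small lens in its top face. Origin: centre of its underside, z its axis. Three to five of the five barrels are present (None if absent).
- barrel2: Lens barrel: loose aluminium part, 60 g, a flange 34 mm in diameter and 8 mm thick at the foot, above it a tube 26 mm in diameter up to 30 mm, a small lens in its top face. Origin: centre of its underside, z its axis. Three to five of the five barrels are present (None if absent).
- barrel3: Lens barrel: loose aluminium part, 60 g, a flange 34 mm in diameter and 8 mm thick at the foot, above it a tube 26 mm in diameter up to 30 mm, a small lens in its top face. Origin: centre of its underside, z its axis. Three to five of the five barrels are present (None if absent).
- barrel4: Lens barrel: loose aluminium part, 60 g, a flange 34 mm in diameter and 8 mm thick at the foot, above it a tube 26 mm in diameter up to 30 mm, a small lens in its top face. Origin: centre of its underside, z its axis. Three to five of the five barrels are present (None if absent).
- jar: Small closed jar, 32 mm in diameter, 40 mm high, white cap, standing on the board. Not to be disturbed. Origin: its underside.
- spacer: Flat aluminium ring, outer diameter 44, inner 30, 10 mm high, lying on the fixture's base plate beside the bolt's channel. Not to be disturbed. Origin: its underside.
- screwdriver: Screwdriver, 170 mm long, lying on the bench at the left. Not to be disturbed. Origin: its underside.
- tape: Amber tape roll, 90 mm in diameter, 45 mm high, at the far side of the bench. Not to be disturbed. Origin: its underside.
- wash_bottle: White bottle, 60 mm in diameter, 140 mm high, at the far side of the bench. Not to be disturbed. Origin: its underside.
- dish: Clear flat dish, 70 mm in diameter, 16 mm high, at the far side of the bench. Not to be disturbed. Origin: its underside.
- tweezers: Dark steel tweezers, about 145 mm long, lying on the bench at the right. Not to be disturbed. Origin: its underside.

How it is judged:
By the outcome, as a careful person would: the job done as asked, in the order asked, and still so for the second after the job is handed in, with the robot touching nothing.
Of barrel0, barrel1, barrel2, barrel3, barrel4 only 3 to 5 are there at a start; the rules pass over those that are not, and their reading is None.
At some moment in a run one of barrel0, barrel1, barrel2, barrel3, barrel4 may be knocked a few centimetres aside while the robot is not near it.
Once in a run the grip may slacken for a moment while it holds something.
It also fails if it takes over 210 s, if anything falls off the work surface, if the arm or the gripper's body presses on something with over 40 N, if the wrist force passes 120 N, or if a joint passes its speed limit or range.

## Working session

There is one attempt and no reset: what is moved stays moved. The work goes in short steps, Python scripts to look and compute and a tool call to move; the robot and the scene stay as the last step left them, time stands still between calls to the robot, and variables do not carry over. Pictures are saved under pics/ and viewed, at most 14 in all, crops included, and the job is handed in when it is done.

Besides the shell and the picture viewer there is one more tool, called after ">>>" as name([rows], argument=value, ...), one row to a line, values as JSON. arm_command: Moves the arm, as the interface text tells. Scaled input: -1 to 1 covers 0.06 m each way for a shift and 4 degrees each way for a turn. Its arguments: {"type":"object","properties":{"plan":{"type":"array","items":{"type":"array"}},"newtons":{"type":"number"}},"required":["plan"]}

```bash
mkdir -p pics && ls
python3 - <<'E'
from station import bot
import cv2
for n in("top","side"):
    im=bot.camera(n); cv2.imwrite(f"pics/{n}0.png",im[:,:,::-1])
    c=bot.get_calibration(n); print(n,c)
print(bot.read_state())
E
```

```text
pics
top {'camera_matrix': array([[482.39750976,   0.        , 277.85413954],
       [  0.        , 482.39750976, 214.45569938],
       [  0.        ,   0.        ,   1.        ]]), 'k1': -0.04353287982351454, 'T': array([[-1.85454105e-02,  9.92611602e-01, -1.19909447e-01,
         4.20882584e+02],
       [-9.99826224e-01, -1.81842897e-02,  4.10518861e-03,
         8.73181675e+00],
       [ 1.89438972e-03,  1.19964742e-01,  9.92776345e-01,
         1.45001686e+03],
       [ 0.00000000e+00,  0.00000000e+00,  0.00000000e+00,
         1.00000000e+00]])}
side {'camera_matrix': array([[541.66558888,   0.        , 272.14521088],
       [  0.        , 541.66558888, 213.83295246],
       [  0.        ,   0.        ,   1.        ]]), 'k1': -0.1578814594405611, 'T': array([[ 8.80810845e-01,  2.64598674e-01, -3.92631885e-01,
         2.58403413e+01],
       [-4.73267957e-01,  5.16157597e-01, -7.13861874e-01,
        -1.00979364e+03],
       [ 1.37730249e-02,  8.14597371e-01,  5.79863283e-01,
         9.25553804e+02],
       [ 0.00000000e+00,  0.00000000e+00,  0.00000000e+00,
         1.00000000e+00]])}
{'clock': 0.1, 'q': array([ 1.11161825e+00,  3.53580080e-01,  1.63404497e+00,  4.88512967e-06,
        1.15523086e+00, -2.41240305e-03]), 'joint_vel': array([-0.00114173, -0.0016412 , -0.00240949,  0.00067106, -0.00237974,
       -0.0005449 ]), 'joint_efforts': array([ 8.22993684e-05, -6.06367779e+01, -3.42816031e+01, -1.79192034e-04,
        4.02705482e-03,  5.24570851e-05]), 'tcp_pos': array([275.47011367, 560.53975057, 230.64235557]), 'ee_rot': array([ 2.26403566e-01,  9.74033380e-01, -6.14369281e-04, -1.46660842e-04]), 'ft_force': array([-0.72906673, -0.5795472 , -0.37934732]), 'wrist_torque': array([-0.01217423,  0.04331514, -0.07347709]), 'grip_force': 0.0, 'width': 1.000979459768177}
```

View pics/top0.png

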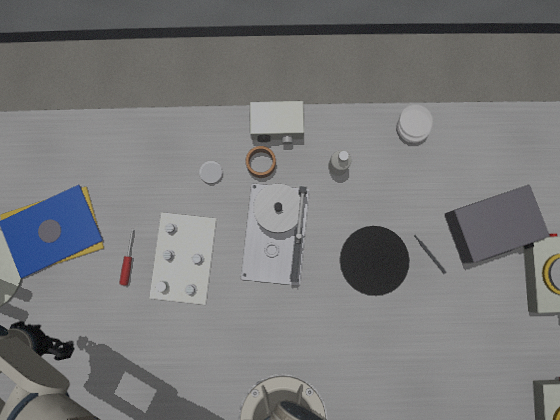

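View pics/side0.png

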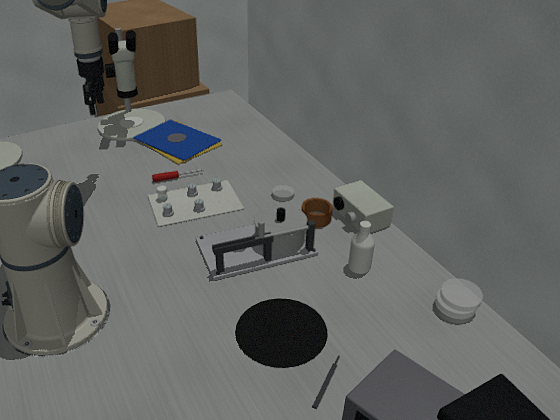

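Top view: the mat is at (374,260) on the right and the board at (183,258) with 5 items: (171,229), (168,255), (197,259), (163,287) and (190,290). The lid is at (277,208), the bolt at x≈300. In the side view the taller white item at (162,194) looks like the jar. I'll enlarge to check and to measure.

```bash
cat > h.py <<'E'
from station import bot
import cv2, numpy as np
from scipy.spatial.transform import Rotation as R
F=np.diag([1.,-1,-1])
def ray(n,px):
    c=bot.get_calibration(n);K=c["camera_matrix"];T=c["T"]
    d=np.array([c["k1"],0,0,0],float)
    u=cv2.undistortPoints(np.array([[px]],float),K,d)[0,0]
    return T[:3,3],T[:3,:3]@F@[u[0],u[1],1]
def onz(n,px,z):
    o,d=ray(n,px);return o+d*(z-o[2])/d[2]
def proj(n,P):
    c=bot.get_calibration(n);T=c["T"]
    p=(F@T[:3,:3].T@(np.atleast_2d(P)-T[:3,3]).T).T
    return cv2.projectPoints(p,np.zeros(3),np.zeros(3),c["camera_matrix"],np.array([c["k1"],0,0,0]))[0][:,0]
def tri(p1,p2):
    a,d=ray("top",p1);b,e=ray("side",p2)
    s=np.linalg.lstsq(np.c_[d,-e],b-a,rcond=None)[0]
    return (a+d*s[0]+b+e*s[1])/2,np.linalg.norm(a+d*s[0]-b-e*s[1])
def snap(n,name):
    im=bot.camera(n)[:,:,::-1].copy();cv2.imwrite(f"pics/{name}.png",im);return im
E
python3 - <<'E'
from h import *
t=cv2.imread("pics/top0.png");s=cv2.imread("pics/side0.png")
a=cv2.resize(t[180:310,145:315],None,fx=4.7,fy=4.6,interpolation=cv2.INTER_CUBIC)
cv2.imwrite("pics/ct.png",a)
b=cv2.resize(s[170:290,140:330],None,fx=4.2,fy=4.2,interpolation=cv2.INTER_CUBIC)
cv2.imwrite("pics/cs.png",b)
E
```

```text
(no output)
```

View pics/ct.png

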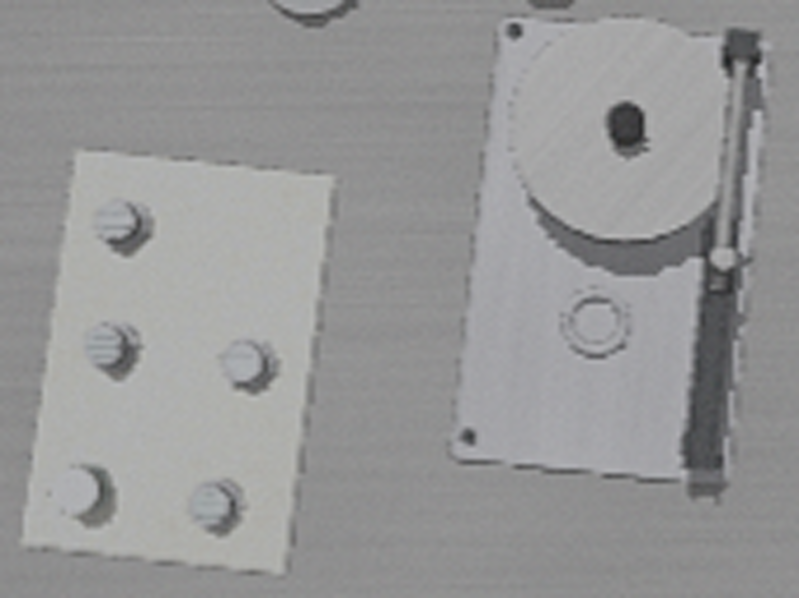

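View pics/cs.png

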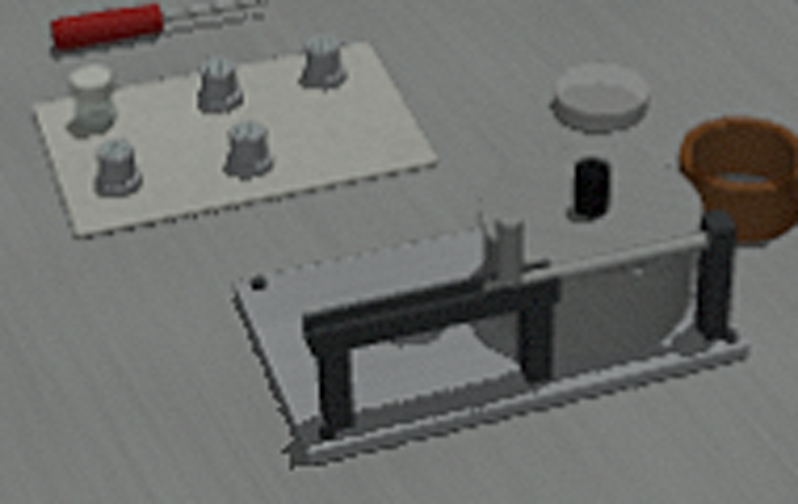

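Top crop: barrel tops at (118,218), (107,342), (244,360) and (214,502), with the taller white-capped jar at (78,492), so there are four barrels. The lid centre is (622,129), the knob (627,120), the handle top (723,257), the keeper (742,42) and the spacer (596,322). The side crop shows matching items, and the bolt is home.

Run:
```python
from h import *
np.set_printoptions(precision=1,suppress=True)
f=lambda x,y:(145+(x+.5)/4.7-.5,180+(y+.5)/4.6-.5)
g=lambda x,y:(140+(x+.5)/4.2-.5,170+(y+.5)/4.2-.5)
for n,p,z in[("b_a",(118,218),36),("b_b",(107,342),36),("b_c",(244,360),36),("b_d",(214,502),36),("jar",(78,490),46),("lid",(622,129),78),("knob",(627,118),110),("handle",(723,257),136),("keep",(742,42),99),("spacer",(596,322),22),("hole1",(514,30),12),("hole2",(468,436),12),("chanEnd",(707,470),90)]: print(n,onz("top",f(*p),z))
for n,p,z in[("b_a",(323,45),36),("b_b",(219,70),36),("b_c",(249,131),36),("b_d",(116,149),36),("jar",(92,76),46),("knob",(594,165),110),("handle",(502,226),136)]: print("S",n,onz("side",g(*p),z))
im=cv2.imread("pics/top0.png")
m=cv2.inRange(cv2.GaussianBlur(im,(3,3),0),(0,0,0),(45,45,45))
for c in cv2.findContours(m,0,1)[0]:
    if cv2.contourArea(c)>2000:
        e=cv2.fitEllipse(c);print("dark",e)
        if 330<e[0][0]<420 and e[0][1]>150:print("mat",onz("top",e[0],3))
```

```text
b_a [560.3 322.4  36. ]
b_b [481.  328.7  36. ]
b_c [468.2 243.1  36. ]
b_d [379.  261.7  36. ]
jar [388.1 343.7  46. ]
lid [606.3   5.3  78. ]
knob [608.7   2.3 110. ]
handle [520.8 -51.8 136. ]
keep [656.3 -68.1  99. ]
spacer [489.   23.8  22. ]
hole1 [682.2  73.4  12. ]
hole2 [417.7 105.8  12. ]
chanEnd [394.7 -41.4  90. ]
S b_a [559.4 321.8  36. ]
S b_b [478.4 324.9  36. ]
S b_c [468.3 241.2  36. ]
S b_d [377.9 262.8  36. ]
S jar [389.1 344.5  46. ]
S knob [609.5   3.2 110. ]
S handle [512.9 -59.  136. ]
dark ((379.0814208984375, 260.90509033203125), (55.03916931152344, 63.43050003051758), 5.997017860412598)
mat [ 450.  -297.8    3. ]
dark ((442.0880126953125, 28.26897621154785), (8.073812484741211, 455.3085021972656), 89.53868103027344)
```

Add to h.py:
```python
O=np.array([607.,4.]);YAW=np.radians(-7.)
def fx(x,y): # fixture -> world xy
    c,s=np.cos(YAW),np.sin(YAW);return O+[c*x-s*y,s*x+c*y]
def go(xyz,phi=None):
    """units of 60 mm along tool axes (after turning to phi deg if given) and of 4 deg"""
    s=bot.read_state();M=R.from_quat(s["ee_rot"]).as_matrix()
    cur=np.degrees(np.arctan2(M[1,1],M[0,1]))
    if phi is not None:
        t=(cur-phi+90)%180-90;a=np.radians(cur-t)
        M=np.c_[[-np.sin(a),np.cos(a),0],[np.cos(a),np.sin(a),0],[0,0,-1]]
    else:t=0
    print("tcp",s["tcp_pos"].round(1),"phi",cur.round(2),"turn",(t/4).round(2),"shift",(M.T@(np.array(xyz)-s["tcp_pos"])/60).round(3),"q6",s["q"][5].round(2),"F",s["ft_force"].round(1),"t",round(s["clock"],1))
```

```text
(no output)
```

>>> arm_command([
  [[0,0,0],[0,0,0.984],1],
  [[0,0,0],[0,0,0.984],1],
  [[0,0,0],[0,0,0.984],1],
  [[0,0,0],[0,0,0.984],1],
  [[0,0,0],[0,0,0.984],1],
  [[0,0,0],[0,0,0.984],1],
  [[0,0,0],[0,0,0.984],1],
  [[0,0,0],[0,0,0.984],1],
  [[0,0,0],[0,0,0.984],1],
  [[0,0,0],[0,0,0.984],1],
  [[0,0,0],[0,0,0.984],1],
  [[0,0,0],[0,0,0.984],1],
  [[0,0,0],[0,0,0.984],1],
  [[0,0,0],[0,0,0.984],1],
  [[0,0,0],[0,0,0.984],1],
  [[0,0,0],[0,0,0.984],1],
  [[0,0,0],[0,0,0.984],1],
  [[0,0,0],[0,0,0.984],1],
])

```text
clock: 2.35
tcp_pos: [275.5, 560.7, 230.8]
ee_rot: [0.75, 0.662, -0.0, 0.0]
ft_force: [-0.0, -0.2, 0.5]
width: 0.997
grip_force: 0.0
```

>>> arm_command([
  [[-0.6,0.334,0],[0,0,0],1],
  [[-0.6,0.334,0],[0,0,0],1],
  [[-0.6,0.334,0],[0,0,0],1],
  [[-0.6,0.334,0],[0,0,0],1],
  [[-0.6,0.334,0],[0,0,0],1],
  [[-0.6,0.334,0],[0,0,0],1],
  [[-0.6,0.334,0],[0,0,0],1],
  [[-0.6,0.334,0],[0,0,0],1],
  [[-0.6,0.334,0],[0,0,0],1],
  [[-0.6,0.334,0],[0,0,0],1],
  [[-0.6,0.334,0],[0,0,0],1],
  [[-0.6,0.334,0],[0,0,0],1],
  [[-0.6,0.334,0],[0,0,0],1],
  [[-0.6,0.334,0],[0,0,0],1],
  [[-0.6,0.334,0],[0,0,0],1],
  [[-0.6,0.334,0],[0,0,0],1],
  [[0,0,0],[0,0,0],1],
  [[0,0,0],[0,0,0],1],
])

```text
clock: 4.6
tcp_pos: [523.0, -49.7, 230.9]
ee_rot: [0.749, 0.662, -0.0, -0.001]
ft_force: [-0.8, -0.6, -0.1]
width: 1.001
grip_force: 0.0
```

Run:
```python
from h import *
go([522,-53,102],-7)
s=snap("side","s1")
cv2.imwrite("pics/s1c.png",cv2.resize(s[100:290,140:400],None,fx=3,fy=3,interpolation=cv2.INTER_CUBIC))
```

```text
tcp [523.  -49.7 230.9] phi -7.06 turn -0.02 shift [-0.057 -0.009  2.148] q6 0.03 F [-0.8 -0.6 -0.1] t 4.6
```

View pics/s1c.png

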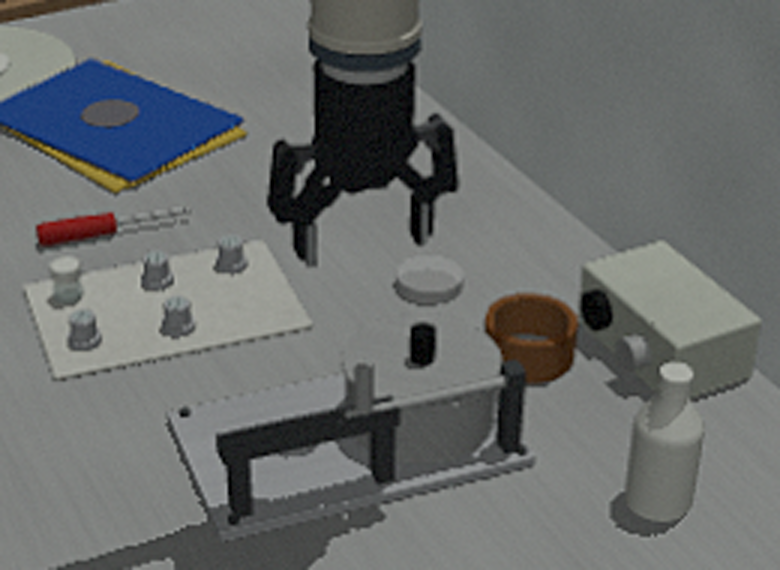

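The open fingers straddle the handle, whose top is at crop (364,368), with the tool above it. I'll descend and grip.

>>> arm_command([
  [[-0.05,0,0.5],[0,0,0],1],
  [[0,0,0.5],[0,0,0],1],
  [[0,0,0.5],[0,0,0],1],
  [[0,0,0.4],[0,0,0],1],
  [[0,0,0.25],[0,0,0],1],
  [[0,0,0],[0,0,0],-1],
  [[0,0,0],[0,0,0],-1],
  [[0,0,0],[0,0,0],-1],
  [[0,0,0],[0,0,0],-1],
  [[0,0,0],[0,0,0],-1],
  [[0,0,0],[0,0,0],-1],
  [[0,0,0],[0,0,0],-1],
  [[0,0,0],[0,0,0],-1],
  [[0,0,0],[0,0,0],-1],
  [[0,0,0],[0,0,0],-1],
], newtons=40)

```text
clock: 6.52
tcp_pos: [523.5, -53.0, 103.0]
ee_rot: [0.749, 0.662, 0.0, 0.0]
ft_force: [-2.3, 0.2, 6.0]
width: 0.174
grip_force: 38.9
```

Run:
```python
from h import *
go([*(fx(-184,-66)),102],-7);print(bot.read_state()["width"],bot.read_state()["grip_force"],fx(-72,-66))
t=snap("top","t1");s=snap("side","s2")
cv2.imwrite("pics/t1c.png",np.hstack([cv2.resize(t[170:300,240:330],(405,585),interpolation=cv2.INTER_CUBIC),cv2.resize(s[170:300,200:285],(382,585),interpolation=cv2.INTER_CUBIC)]))
```

```text
tcp [523.5 -53.  103. ] phi -7.03 turn -0.01 shift [ 0.012 -1.801  0.017] q6 0.02 F [-2.3  0.2  6. ] t 6.5
0.17362349605442257 38.865777254104614 [527.49330042 -52.73345328]
```

View pics/t1c.png

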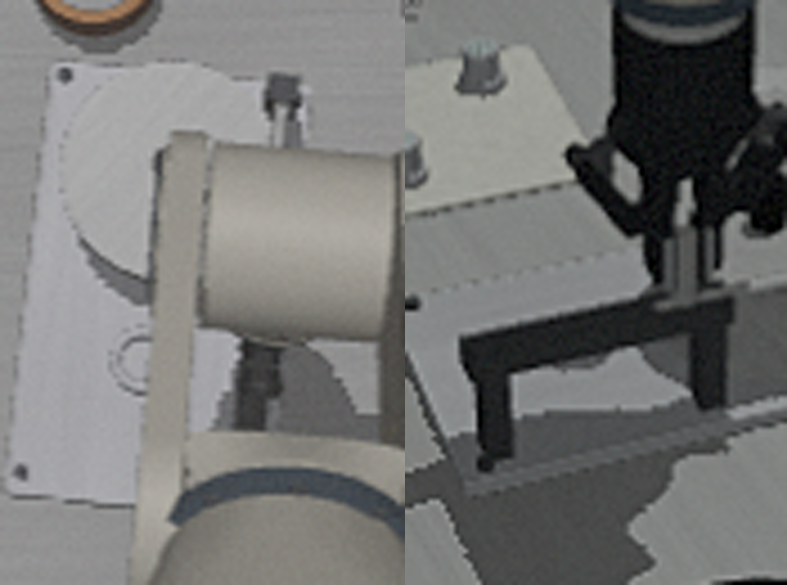

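Width is about 15 mm at 39 N, and the picture shows the pin between the pads. Now I'll draw the bolt.

>>> arm_command([
  [[0,-0.1,0],[0,0,0],-1],
  [[0,-0.15,0],[0,0,0],-1],
  [[0,-0.15,0],[0,0,0],-1],
  [[0,-0.15,0],[0,0,0],-1],
  [[0,-0.15,0],[0,0,0],-1],
  [[0,-0.15,0],[0,0,0],-1],
  [[0,-0.15,0],[0,0,0],-1],
  [[0,-0.15,0],[0,0,0],-1],
  [[0,-0.15,0],[0,0,0],-1],
  [[0,-0.15,0],[0,0,0],-1],
  [[0,-0.15,0],[0,0,0],-1],
  [[0,-0.15,0],[0,0,0],-1],
  [[0,-0.05,0],[0,0,0],-1],
  [[0,-0.03,0],[0,0,0],-1],
  [[0,-0.02,0],[0,0,0],-1],
  [[0,0,0],[0,0,0],-1],
])

```text
clock: 8.62
tcp_pos: [417.3, -39.8, 103.2]
ee_rot: [0.749, 0.662, 0.003, 0.004]
ft_force: [16.5, -1.9, -10.8]
width: 0.175
grip_force: 39.2
```

>>> arm_command([
  [[0,-0.05,0],[0,0,0],-1],
  [[0,0,0],[0,0,0],-1],
  [[0,0,0],[0,0,0],-1],
])

```text
clock: 9.0
tcp_pos: [417.3, -39.8, 103.4]
ee_rot: [0.749, 0.663, 0.005, 0.006]
ft_force: [29.0, -3.2, -23.5]
width: 0.175
grip_force: 39.7
```

Stop reached: the position agrees with the fixture pose to about 1 mm. Now release, lift and move over the knob.

>>> arm_command([
  [[0,0.06,0],[0,0,0],-1],
  [[0,0.03,0],[0,0,0],-1],
  [[0,0,0],[0,0,0],1],
  [[0,0,0],[0,0,0],1],
  [[0,0,0],[0,0,0],1],
  [[0,0,0],[0,0,0],1],
  [[0,0,0],[0,0,0],1],
  [[0,0,-0.3],[0,0,0],1],
  [[0,0,-0.6],[0,0,0],1],
  [[0,0,-0.6],[0,0,0],1],
  [[0,0,-0.5],[0,0,0],1],
  [[0.22,0.6,0],[0,0,0],1],
  [[0.22,0.6,0],[0,0,0],1],
  [[0.22,0.6,0],[0,0,0],1],
  [[0.22,0.6,0],[0,0,0],1],
  [[0.22,0.6,0],[0,0,0],1],
  [[0,0,0],[0,0,0],1],
  [[0,0,0],[0,0,0],1],
])

```text
clock: 11.25
tcp_pos: [601.0, 3.8, 221.7]
ee_rot: [0.749, 0.663, -0.001, -0.001]
ft_force: [0.1, -0.9, -0.5]
width: 0.996
grip_force: 0.0
```

Run:
```python
from h import *
go([607.5,4,87],-7)
```

```text
tcp [601.    3.8 221.7] phi -7.01 turn -0.0 shift [0.017 0.107 2.245] q6 0.13 F [ 0.1 -0.9 -0.5] t 11.2
```

>>> arm_command([
  [[0.017,0.107,0.3],[0,0,0],1],
  [[0,0,0.5],[0,0,0],1],
  [[0,0,0.5],[0,0,0],1],
  [[0,0,0.5],[0,0,0],1],
  [[0,0,0.3],[0,0,0],1],
  [[0,0,0.14],[0,0,0],1],
  [[0,0,0],[0,0,0],-1],
  [[0,0,0],[0,0,0],-1],
  [[0,0,0],[0,0,0],-1],
  [[0,0,0],[0,0,0],-1],
  [[0,0,0],[0,0,0],-1],
  [[0,0,0],[0,0,0],-1],
  [[0,0,0],[0,0,0],-1],
  [[0,0,0],[0,0,0],-1],
  [[0,0,0],[0,0,0],-1],
], newtons=70)

```text
clock: 13.12
tcp_pos: [609.1, 4.1, 89.0]
ee_rot: [0.749, 0.662, 0.0, 0.0]
ft_force: [-2.3, -1.0, 6.2]
width: 0.256
grip_force: 68.6
```

Run:
```python
from h import *
go([607.5,4,187],-7)
im=cv2.imread("pics/top0.png");m=cv2.inRange(cv2.GaussianBlur(im,(3,3),0),(0,0,0),(60,60,60))
m[:,:325]=0;m[:,412:]=0;m[:210]=0;m[310:]=0
c=max(cv2.findContours(m,0,1)[0],key=cv2.contourArea);e=cv2.minEnclosingCircle(c);f=cv2.fitEllipse(cv2.convexHull(c));print(e,f,onz("top",f[0],3))
```

```text
tcp [609.1   4.1  89. ] phi -7.02 turn -0.01 shift [-0.005 -0.026 -1.633] q6 0.13 F [-2.3 -1.   6.2] t 13.1
((374.1510009765625, 260.302001953125), 34.38706970214844) ((374.2244567871094, 260.33245849609375), (67.2175521850586, 68.6089096069336), 150.46542358398438) [ 452.01200308 -283.22790747    3.        ]
```

>>> arm_command([
  [[0,0,-0.05],[0,0,0],-1],
  [[0,0,-0.1],[0,0,0],-1],
  [[0,0,-0.15],[0,0,0],-1],
  [[0,0,-0.3],[0,0,0],-1],
  [[0,0,-0.4],[0,0,0],-1],
  [[0,0,-0.4],[0,0,0],-1],
  [[0,0,-0.3],[0,0,0],-1],
  [[0,0,0],[0,0,0],-1],
  [[0,0,0],[0,0,0],-1],
])

```text
clock: 14.25
tcp_pos: [608.1, 4.1, 189.3]
ee_rot: [0.749, 0.663, -0.0, -0.0]
ft_force: [0.4, 0.3, -4.1]
width: 0.253
grip_force: 68.9
```

Run:
```python
from h import *
go([452,-283,28],-7)
s=snap("side","s3");t=snap("top","t3")
cv2.imwrite("pics/c3.png",np.hstack([cv2.resize(t[170:300,240:330],(405,585),interpolation=cv2.INTER_CUBIC),cv2.resize(s[130:280,200:300],(390,585),interpolation=cv2.INTER_CUBIC)]))
```

```text
tcp [608.1   4.1 189.3] phi -7.02 turn -0.0 shift [-5.066 -1.998  2.688] q6 0.13 F [ 0.4  0.3 -4.1] t 14.2
```

View pics/c3.png

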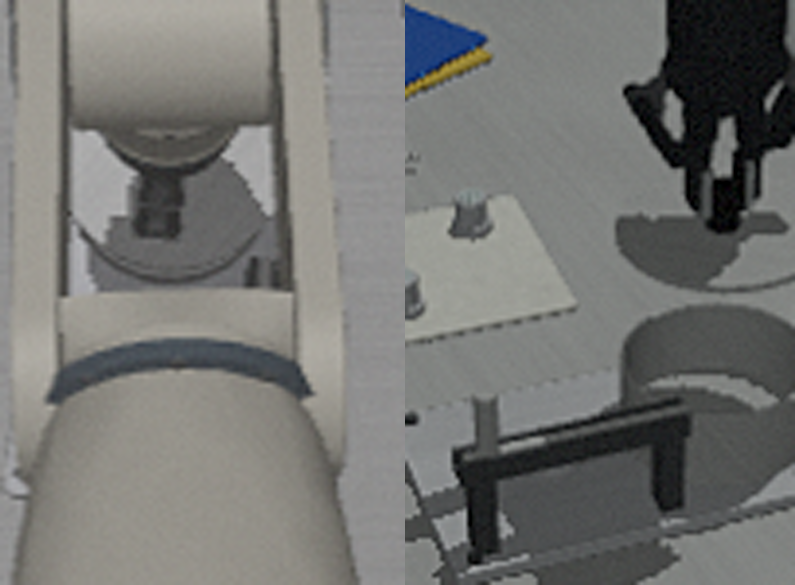

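The lid hangs level from the knob, the canister is open, and the handle is back at the near end of the channel. Now to the mat.

>>> arm_command([
  [[-0.2,-0.06,0],[0,0,0],-1],
  [[-0.42,-0.16,0],[0,0,0],-1],
  [[-0.42,-0.16,0],[0,0,0],-1],
  [[-0.42,-0.16,0],[0,0,0],-1],
  [[-0.42,-0.16,0],[0,0,0],-1],
  [[-0.42,-0.16,0],[0,0,0],-1],
  [[-0.42,-0.16,0],[0,0,0],-1],
  [[-0.42,-0.16,0],[0,0,0],-1],
  [[-0.42,-0.16,0],[0,0,0],-1],
  [[-0.42,-0.16,0],[0,0,0],-1],
  [[-0.42,-0.16,0],[0,0,0],-1],
  [[-0.42,-0.16,0],[0,0,0],-1],
  [[-0.24,-0.17,0],[0,0,0],-1],
  [[0,0,0.5],[0,0,0],-1],
  [[0,0,0.5],[0,0,0],-1],
  [[0,0,0.5],[0,0,0],-1],
  [[0,0,0.5],[0,0,0],-1],
  [[0,0,0.4],[0,0,0],-1],
  [[0,0,0.15],[0,0,0],-1],
  [[0,0,0],[0,0,0],-1],
])

```text
clock: 16.85
tcp_pos: [452.6, -282.5, 36.7]
ee_rot: [0.749, 0.662, -0.0, -0.0]
ft_force: [0.6, -0.1, -3.3]
width: 0.253
grip_force: 68.9
```

Run:
```python
from h import *
go([452,-283,28],-7);print(bot.read_state()["width"])
```

```text
tcp [ 452.6 -282.5   36.7] phi -7.02 turn -0.01 shift [-0.009 -0.009  0.145] q6 -0.44 F [ 0.6 -0.1 -3.3] t 16.9
0.2530404694249854
```

>>> arm_command([
  [[0,0,0.05],[0,0,0],-1],
  [[0,0,0.04],[0,0,0],-1],
  [[0,0,0.03],[0,0,0],-1],
  [[0,0,0.03],[0,0,0],-1],
  [[0,0,0],[0,0,0],-1],
  [[0,0,0],[0,0,0],-1],
])

```text
clock: 17.6
tcp_pos: [453.1, -282.7, 28.0]
ee_rot: [0.749, 0.663, 0.0, 0.0]
ft_force: [-0.5, 0.9, -0.2]
width: 0.251
grip_force: 69.3
```

>>> arm_command([
  [[0,0,0],[0,0,0],1],
  [[0,0,0],[0,0,0],1],
  [[0,0,0],[0,0,0],1],
  [[0,0,0],[0,0,0],1],
  [[0,0,0],[0,0,0],1],
  [[0,0,0],[0,0,0],1],
  [[0,0,-0.2],[0,0,0],1],
  [[0,0,-0.5],[0,0,0],1],
  [[0,0,-0.6],[0,0,0],1],
  [[0,0,-0.6],[0,0,0],1],
  [[0,0,-0.6],[0,0,0],1],
  [[0,0,-0.3],[0,0,0],1],
  [[0,0,0],[0,0,0],1],
])

```text
clock: 19.23
tcp_pos: [453.8, -283.2, 197.9]
ee_rot: [0.749, 0.662, 0.001, 0.002]
ft_force: [0.4, -0.2, 0.1]
width: 0.997
grip_force: 0.0
```

Run:
```python
from h import *
go([468,242,19],83);go([468,242,19],-7)
t=snap("top","t4");s=snap("side","s4")
a=cv2.resize(t[195:315,140:225],(510,600),interpolation=cv2.INTER_CUBIC)
cv2.imwrite("pics/c4.png",a)
```

```text
tcp [ 453.8 -283.2  197.9] phi -7.02 turn 22.49 shift [-0.832 -8.716  2.982] q6 -0.44 F [ 0.4 -0.2  0.1] t 19.2
tcp [ 453.8 -283.2  197.9] phi -7.02 turn -0.01 shift [ 8.716 -0.832  2.982] q6 -0.44 F [ 0.4 -0.2  0.1] t 19.2
```

View pics/c4.png

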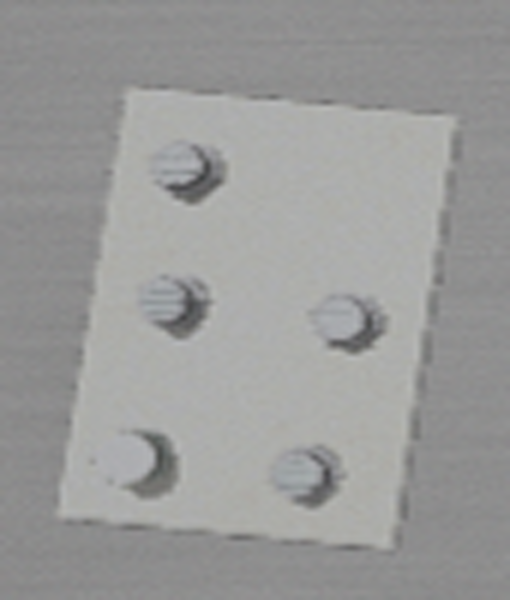

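The board is unchanged, with barrels at crop (180,165), (167,300), (340,320) and (303,472). The white-capped jar is at (128,458). First barrel: c.

>>> arm_command([
  [[0.3,-0.03,0],[0,0,0],0.3],
  [[0.55,-0.052,0],[0,0,0],0.3],
  [[0.55,-0.052,0],[0,0,0],0.3],
  [[0.55,-0.052,0],[0,0,0],0.3],
  [[0.55,-0.052,0],[0,0,0],0.3],
  [[0.55,-0.052,0],[0,0,0],0.3],
  [[0.55,-0.052,0],[0,0,0],0.3],
  [[0.55,-0.052,0],[0,0,0],0.3],
  [[0.55,-0.052,0],[0,0,0],0.3],
  [[0.55,-0.052,0],[0,0,0],0.3],
  [[0.55,-0.052,0],[0,0,0],0.3],
  [[0.55,-0.052,0],[0,0,0],0.3],
  [[0.55,-0.052,0],[0,0,0],0.3],
  [[0.55,-0.052,0],[0,0,0],0.3],
  [[0.55,-0.052,0],[0,0,0],0.3],
  [[0.55,-0.052,0],[0,0,0],0.3],
  [[0.17,-0.02,0],[0,0,0],0.3],
  [[0,0,0.5],[0,0,0],0.3],
  [[0,0,0.5],[0,0,0],0.3],
  [[0,0,0],[0,0,0],0.3],
])

```text
clock: 21.82
tcp_pos: [465.2, 241.5, 133.7]
ee_rot: [0.749, 0.662, -0.003, -0.001]
ft_force: [0.6, -0.1, 0.1]
width: 0.653
grip_force: 0.0
```

Run:
```python
from h import *
go([468,242,19],-7);print(bot.read_state()["width"])
```

```text
tcp [465.2 241.5 133.7] phi -7.02 turn -0.01 shift [0.014 0.046 1.911] q6 0.6 F [ 0.6 -0.1  0.1] t 21.8
0.6527306969376088
```

>>> arm_command([
  [[0.014,0.046,0.5],[0,0,0],0.3],
  [[0,0,0.5],[0,0,0],0.3],
  [[0,0,0.45],[0,0,0],0.3],
  [[0,0,0.3],[0,0,0],0.3],
  [[0,0,0.15],[0,0,0],0.3],
  [[0,0,0],[0,0,0],-1],
  [[0,0,0],[0,0,0],-1],
  [[0,0,0],[0,0,0],-1],
  [[0,0,0],[0,0,0],-1],
  [[0,0,0],[0,0,0],-1],
  [[0,0,0],[0,0,0],-1],
], newtons=50)

```text
clock: 23.2
tcp_pos: [471.0, 243.5, 22.8]
ee_rot: [0.749, 0.663, 0.001, 0.0]
ft_force: [-0.4, -1.6, 6.8]
width: 0.263
grip_force: 49.2
```

>>> arm_command([
  [[0,0,-0.1],[0,0,0],-1],
  [[0,0,-0.3],[0,0,0],-1],
  [[0,0,-0.6],[0,0,0],-1],
  [[0,0,-0.6],[0,0,0],-1],
  [[0,0,-0.6],[0,0,0],-1],
  [[0,0,-0.1],[0,0,0],-1],
  [[0,0,0],[0,0,0],-1],
])

```text
clock: 24.08
tcp_pos: [470.3, 243.2, 160.3]
ee_rot: [0.749, 0.662, 0.0, 0.0]
ft_force: [0.6, -0.9, -1.5]
width: 0.269
grip_force: 49.1
```

Run:
```python
from h import *
print(fx(0,36));go([*fx(0,36),31],-7);print(bot.read_state()["width"])
```

```text
[611.38729636  39.73166146]
tcp [470.3 243.2 160.3] phi -7.02 turn -0.0 shift [-3.079  2.748  2.155] q6 0.6 F [ 0.6 -0.9 -1.5] t 24.1
0.2688167890584443
```

>>> arm_command([
  [[-0.15,0.13,0],[0,0,0],-1],
  [[-0.35,0.31,0],[0,0,0],-1],
  [[-0.35,0.31,0],[0,0,0],-1],
  [[-0.35,0.31,0],[0,0,0],-1],
  [[-0.35,0.31,0],[0,0,0],-1],
  [[-0.35,0.31,0],[0,0,0],-1],
  [[-0.35,0.31,0],[0,0,0],-1],
  [[-0.35,0.31,0],[0,0,0],-1],
  [[-0.35,0.31,0],[0,0,0],-1],
  [[-0.13,0.14,0],[0,0,0],-1],
  [[0,0,0],[0,0,0],-1],
  [[0,0,0],[0,0,0],-1],
])

```text
clock: 25.58
tcp_pos: [610.7, 40.2, 159.4]
ee_rot: [0.749, 0.663, -0.0, -0.0]
ft_force: [0.7, -0.5, -1.0]
width: 0.265
grip_force: 49.1
```

Run:
```python
from h import *
go([*fx(0,36),33],-7);print(bot.read_state()["width"])
```

```text
tcp [610.7  40.2 159.4] phi -7.0 turn -0.0 shift [-0.006  0.012  2.106] q6 0.19 F [ 0.7 -0.5 -1. ] t 25.6
0.26516642440834753
```

>>> arm_command([
  [[0,0,0.4],[0,0,0],-1],
  [[0,0,0.5],[0,0,0],-1],
  [[0,0,0.5],[0,0,0],-1],
  [[0,0,0.4],[0,0,0],-1],
  [[0,0,0.2],[0,0,0],-1],
  [[0,0,0.05],[0,0,0],-1],
  [[0,0,0.03],[0,0,0],-1],
  [[0,0,0.02],[0,0,0],-1],
  [[0,0,0],[0,0,0],-1],
  [[0,0,0],[0,0,0],-1],
])

```text
clock: 26.82
tcp_pos: [611.7, 39.6, 34.2]
ee_rot: [0.749, 0.662, 0.0, 0.0]
ft_force: [0.1, -0.0, 0.9]
width: 0.268
grip_force: 49.1
```

>>> arm_command([
  [[0,0,0.03],[0,0,0],-1],
  [[0,0,0],[0,0,0],-1],
])

```text
clock: 27.08
tcp_pos: [611.8, 39.6, 32.8]
ee_rot: [0.749, 0.662, 0.0, 0.0]
ft_force: [-2.2, -0.4, 7.5]
width: 0.268
grip_force: 49.9
```

>>> arm_command([
  [[0,0,0],[0,0,0],-0.24],
  [[0,0,0],[0,0,0],-0.24],
  [[0,0,0],[0,0,0],-0.24],
  [[0,0,-0.1],[0,0,0],-0.24],
  [[0,0,-0.4],[0,0,0],-0.24],
  [[0,0,-0.6],[0,0,0],-0.24],
  [[0,0,-0.6],[0,0,0],0.3],
  [[0,0,-0.4],[0,0,0],0.3],
  [[0,0,0],[0,0,0],0.3],
  [[0,0,0],[0,0,0],0.3],
])

```text
clock: 28.32
tcp_pos: [611.0, 39.6, 157.5]
ee_rot: [0.749, 0.662, -0.0, -0.0]
ft_force: [-0.3, -0.3, 0.4]
width: 0.645
grip_force: 0.0
```

```bash
cat >> h.py <<'E'
def diff(name,y0=205,y1=310,x0=145,x1=220):
    t=snap("top",name).astype(int);o=cv2.imread("pics/t4.png").astype(int)
    d=(np.abs(t-o).max(2)>35).astype(np.uint8)[y0:y1,x0:x1]
    n,l,st,c=cv2.connectedComponentsWithStats(d)
    for i in range(1,n):
        if st[i,4]>5:print("changed",(c[i]+[x0,y0]).round(1),st[i,4])
E
python3 - <<'E'
from h import *
go([380,262,150],-7);go([380,262,21],-7);diff("t5")
E
```

```text
tcp [611.   39.6 157.5] phi -7.02 turn -0.01 shift [ 3.21  -4.273  0.124] q6 0.18 F [-0.3 -0.3  0.4] t 28.3
tcp [611.   39.6 157.5] phi -7.02 turn -0.01 shift [ 3.21  -4.273  2.274] q6 0.18 F [-0.3 -0.3  0.4] t 28.3
changed [199.8 261. ] 41
```

>>> arm_command([
  [[0.15,-0.2,0],[0,0,0],0.3],
  [[0.3,-0.4,0],[0,0,0],0.3],
  [[0.3,-0.4,0],[0,0,0],0.3],
  [[0.3,-0.4,0],[0,0,0],0.3],
  [[0.3,-0.4,0],[0,0,0],0.3],
  [[0.3,-0.4,0],[0,0,0],0.3],
  [[0.3,-0.4,0],[0,0,0],0.3],
  [[0.3,-0.4,0],[0,0,0],0.3],
  [[0.3,-0.4,0],[0,0,0],0.3],
  [[0.3,-0.4,0],[0,0,0],0.3],
  [[0.3,-0.4,0],[0,0,0],0.3],
  [[0.06,-0.07,0],[0,0,0],0.3],
  [[0,0,0.4],[0,0,0],0.3],
  [[0,0,0],[0,0,0],0.3],
  [[0,0,0],[0,0,0],0.3],
])

```text
clock: 30.25
tcp_pos: [380.9, 261.8, 134.3]
ee_rot: [0.749, 0.662, -0.0, 0.0]
ft_force: [0.3, -0.3, -0.2]
width: 0.653
grip_force: 0.0
```

Run:
```python
from h import *
go([379.5,262,19.5],-7);print(bot.read_state()["width"])
```

```text
tcp [380.9 261.8 134.3] phi -7.04 turn -0.01 shift [ 0.    -0.024  1.913] q6 0.72 F [ 0.3 -0.3 -0.2] t 30.2
0.6525796625611552
```

>>> arm_command([
  [[0,-0.02,0.5],[0,0,0],0.3],
  [[0,0,0.5],[0,0,0],0.3],
  [[0,0,0.45],[0,0,0],0.3],
  [[0,0,0.3],[0,0,0],0.3],
  [[0,0,0.15],[0,0,0],0.3],
  [[0,0,0],[0,0,0],-1],
  [[0,0,0],[0,0,0],-1],
  [[0,0,0],[0,0,0],-1],
  [[0,0,0],[0,0,0],-1],
  [[0,0,0],[0,0,0],-1],
  [[0,0,0],[0,0,0],-1],
])

```text
clock: 31.62
tcp_pos: [380.1, 262.5, 21.0]
ee_rot: [0.749, 0.663, 0.001, 0.0]
ft_force: [0.0, -1.6, 7.1]
width: 0.27
grip_force: 49.1
```

>>> arm_command([
  [[0,0,-0.1],[0,0,0],-1],
  [[0,0,-0.3],[0,0,0],-1],
  [[0,0,-0.6],[0,0,0],-1],
  [[0,0,-0.6],[0,0,0],-1],
  [[0,0,-0.6],[0,0,0],-1],
  [[0,0,-0.1],[0,0,0],-1],
  [[0,0,0],[0,0,0],-1],
])

```text
clock: 32.5
tcp_pos: [379.5, 262.2, 158.1]
ee_rot: [0.749, 0.662, 0.0, 0.0]
ft_force: [-0.9, -0.7, -1.6]
width: 0.269
grip_force: 49.1
```

Run:
```python
from h import *
go([*fx(0,-36),35],-7);print(bot.read_state()["width"])
```

```text
tcp [379.5 262.2 158.1] phi -7.02 turn -0.0 shift [-4.41   4.288  2.052] q6 0.72 F [-0.9 -0.7 -1.6] t 32.5
0.2685481263586168
```

>>> arm_command([
  [[-0.2,0.2,0],[0,0,0],-1],
  [[-0.37,0.36,0],[0,0,0],-1],
  [[-0.37,0.36,0],[0,0,0],-1],
  [[-0.37,0.36,0],[0,0,0],-1],
  [[-0.37,0.36,0],[0,0,0],-1],
  [[-0.37,0.36,0],[0,0,0],-1],
  [[-0.37,0.36,0],[0,0,0],-1],
  [[-0.37,0.36,0],[0,0,0],-1],
  [[-0.37,0.36,0],[0,0,0],-1],
  [[-0.37,0.36,0],[0,0,0],-1],
  [[-0.37,0.36,0],[0,0,0],-1],
  [[-0.37,0.36,0],[0,0,0],-1],
  [[-0.14,0.14,0],[0,0,0],-1],
  [[0,0,0],[0,0,0],-1],
  [[0,0,0],[0,0,0],-1],
])

```text
clock: 34.38
tcp_pos: [602.4, -31.4, 157.5]
ee_rot: [0.749, 0.663, -0.0, -0.001]
ft_force: [-0.1, 0.5, -0.2]
width: 0.266
grip_force: 49.1
```

Run:
```python
from h import *
go([*fx(0,-36),33.5],-7);print(bot.read_state()["width"])
```

```text
tcp [602.4 -31.4 157.5] phi -7.01 turn -0.0 shift [-0.004  0.004  2.067] q6 0.07 F [-0.1  0.5 -0.2] t 34.4
0.26648052910345416
```

>>> arm_command([
  [[0,0,0.4],[0,0,0],-1],
  [[0,0,0.5],[0,0,0],-1],
  [[0,0,0.5],[0,0,0],-1],
  [[0,0,0.4],[0,0,0],-1],
  [[0,0,0.2],[0,0,0],-1],
  [[0,0,0.05],[0,0,0],-1],
  [[0,0,0.03],[0,0,0],-1],
  [[0,0,0.02],[0,0,0],-1],
  [[0,0,0],[0,0,0],-1],
  [[0,0,0],[0,0,0],-1],
])

```text
clock: 35.62
tcp_pos: [603.5, -32.0, 32.4]
ee_rot: [0.749, 0.662, 0.0, 0.0]
ft_force: [0.1, 0.6, -0.3]
width: 0.266
grip_force: 49.1
```

>>> arm_command([
  [[0,0,0.025],[0,0,0],-1],
  [[0,0,0],[0,0,0],-1],
  [[0,0,0],[0,0,0],-0.24],
  [[0,0,0],[0,0,0],-0.24],
  [[0,0,0],[0,0,0],-0.24],
  [[0,0,-0.1],[0,0,0],-0.24],
  [[0,0,-0.4],[0,0,0],-0.24],
  [[0,0,-0.6],[0,0,0],-0.24],
  [[0,0,-0.6],[0,0,0],0.3],
  [[0,0,-0.4],[0,0,0],0.3],
  [[0,0,0],[0,0,0],0.3],
  [[0,0,0],[0,0,0],0.3],
])

```text
clock: 37.12
tcp_pos: [602.8, -31.9, 156.0]
ee_rot: [0.749, 0.662, -0.0, -0.0]
ft_force: [0.4, 0.3, 0.1]
width: 0.647
grip_force: 0.0
```

Run:
```python
from h import *
go([480,327,150],-97);go([480,327,150],83);diff("t6")
```

```text
tcp [602.8 -31.9 156. ] phi -7.02 turn 22.5 shift [-2.76  -5.687  0.1  ] q6 0.07 F [0.4 0.3 0.1] t 37.1
tcp [602.8 -31.9 156. ] phi -7.02 turn 22.5 shift [-2.76  -5.687  0.1  ] q6 0.07 F [0.4 0.3 0.1] t 37.1
changed [199.8 261. ] 41
changed [192.9 291.1] 41
```

>>> arm_command([
  [[0,0,0],[0,0,-1],0.3],
  [[0,0,0],[0,0,-1],0.3],
  [[0,0,0],[0,0,-1],0.3],
  [[0,0,0],[0,0,-1],0.3],
  [[0,0,0],[0,0,-1],0.3],
  [[0,0,0],[0,0,-1],0.3],
  [[0,0,0],[0,0,-1],0.3],
  [[0,0,0],[0,0,-1],0.3],
  [[0,0,0],[0,0,-1],0.3],
  [[0,0,0],[0,0,-1],0.3],
  [[0,0,0],[0,0,-1],0.3],
  [[0,0,0],[0,0,-1],0.3],
  [[0,0,0],[0,0,-1],0.3],
  [[0,0,0],[0,0,-1],0.3],
  [[0,0,0],[0,0,-1],0.3],
  [[0,0,0],[0,0,-1],0.3],
  [[0,0,0],[0,0,-1],0.3],
  [[0,0,0],[0,0,-1],0.3],
  [[0,0,0],[0,0,-1],0.3],
  [[0,0,0],[0,0,-1],0.3],
])

```text
clock: 39.67
tcp_pos: [602.5, -31.8, 155.1]
ee_rot: [0.147, 0.989, -0.0, -0.001]
ft_force: [0.4, -0.7, 0.1]
width: 0.648
grip_force: 0.0
```

>>> arm_command([
  [[0,0,0],[0,0,-1],0.3],
  [[0,0,0],[0,0,-1],0.3],
  [[0,0,0],[0,0,-0.5],0.3],
  [[0.1,0.2,0],[0,0,0],0.3],
  [[0.22,0.45,0],[0,0,0],0.3],
  [[0.22,0.45,0],[0,0,0],0.3],
  [[0.22,0.45,0],[0,0,0],0.3],
  [[0.22,0.45,0],[0,0,0],0.3],
  [[0.22,0.45,0],[0,0,0],0.3],
  [[0.22,0.45,0],[0,0,0],0.3],
  [[0.22,0.45,0],[0,0,0],0.3],
  [[0.22,0.45,0],[0,0,0],0.3],
  [[0.22,0.45,0],[0,0,0],0.3],
  [[0.22,0.45,0],[0,0,0],0.3],
  [[0.22,0.45,0],[0,0,0],0.3],
  [[0.22,0.45,0],[0,0,0],0.3],
  [[0.02,0.08,0.3],[0,0,0],0.3],
  [[0,0,0],[0,0,0],0.3],
  [[0,0,0],[0,0,0],0.3],
])

```text
clock: 42.05
tcp_pos: [480.4, 325.7, 138.1]
ee_rot: [0.062, 0.998, -0.0, -0.0]
ft_force: [0.4, 0.3, 0.3]
width: 0.646
grip_force: 0.0
```

Run:
```python
from h import *
go([480,327,19.5],83);print(bot.read_state()["width"])
```

```text
tcp [480.4 325.7 138.1] phi 82.94 turn -0.02 shift [0.01  0.02  1.977] q6 -0.85 F [0.4 0.3 0.3] t 42.0
0.6460409593042095
```

>>> arm_command([
  [[0.01,0.02,0.5],[0,0,0],0.3],
  [[0,0,0.5],[0,0,0],0.3],
  [[0,0,0.5],[0,0,0],0.3],
  [[0,0,0.3],[0,0,0],0.3],
  [[0,0,0.15],[0,0,0],0.3],
  [[0,0,0],[0,0,0],-1],
  [[0,0,0],[0,0,0],-1],
  [[0,0,0],[0,0,0],-1],
  [[0,0,0],[0,0,0],-1],
  [[0,0,0],[0,0,0],-1],
  [[0,0,0],[0,0,0],-1],
])

```text
clock: 43.42
tcp_pos: [480.9, 328.3, 22.6]
ee_rot: [0.061, 0.998, 0.001, 0.001]
ft_force: [-0.0, -0.9, 7.2]
width: 0.272
grip_force: 49.4
```

>>> arm_command([
  [[0,0,-0.1],[0,0,0],-1],
  [[0,0,-0.3],[0,0,0],-1],
  [[0,0,-0.6],[0,0,0],-1],
  [[0,0,-0.6],[0,0,0],-1],
  [[0,0,-0.6],[0,0,0],-1],
  [[0,0,-0.1],[0,0,0],-1],
  [[0,0,0],[0,0,0],-1],
])

```text
clock: 44.3
tcp_pos: [480.1, 327.8, 160.1]
ee_rot: [0.061, 0.998, 0.0, 0.0]
ft_force: [-0.2, -0.4, -0.2]
width: 0.267
grip_force: 49.1
```

Run:
```python
from h import *
go([*fx(-36,0),35],83);print(bot.read_state()["width"])
```

```text
tcp [480.1 327.8 160.1] phi 82.98 turn -0.0 shift [-2.157 -5.099  2.085] q6 -0.85 F [-0.2 -0.4 -0.2] t 44.3
0.2672029424504869
```

>>> arm_command([
  [[-0.1,-0.2,0],[0,0,0],-1],
  [[-0.17,-0.4,0],[0,0,0],-1],
  [[-0.17,-0.4,0],[0,0,0],-1],
  [[-0.17,-0.4,0],[0,0,0],-1],
  [[-0.17,-0.4,0],[0,0,0],-1],
  [[-0.17,-0.4,0],[0,0,0],-1],
  [[-0.17,-0.4,0],[0,0,0],-1],
  [[-0.17,-0.4,0],[0,0,0],-1],
  [[-0.17,-0.4,0],[0,0,0],-1],
  [[-0.17,-0.4,0],[0,0,0],-1],
  [[-0.17,-0.4,0],[0,0,0],-1],
  [[-0.17,-0.4,0],[0,0,0],-1],
  [[-0.17,-0.4,0],[0,0,0],-1],
  [[-0.02,-0.1,0],[0,0,0],-1],
  [[0,0,0],[0,0,0],-1],
  [[0,0,0],[0,0,0],-1],
])

```text
clock: 46.3
tcp_pos: [570.9, 8.8, 159.2]
ee_rot: [0.061, 0.998, 0.0, -0.0]
ft_force: [-0.4, -0.9, -0.9]
width: 0.266
grip_force: 49.1
```

Run:
```python
from h import *
go([*fx(-36,0),33.5],83);print(bot.read_state()["width"])
```

```text
tcp [570.9   8.8 159.2] phi 83.0 turn 0.0 shift [-0.007 -0.006  2.095] q6 -1.44 F [-0.4 -0.9 -0.9] t 46.3
0.2658164917914957
```

>>> arm_command([
  [[0,0,0.4],[0,0,0],-1],
  [[0,0,0.5],[0,0,0],-1],
  [[0,0,0.5],[0,0,0],-1],
  [[0,0,0.4],[0,0,0],-1],
  [[0,0,0.2],[0,0,0],-1],
  [[0,0,0.05],[0,0,0],-1],
  [[0,0,0.03],[0,0,0],-1],
  [[0,0,0.02],[0,0,0],-1],
  [[0,0,0],[0,0,0],-1],
  [[0,0,0],[0,0,0],-1],
])

```text
clock: 47.55
tcp_pos: [571.6, 8.3, 33.9]
ee_rot: [0.061, 0.998, 0.0, 0.0]
ft_force: [-0.1, -0.3, -1.5]
width: 0.266
grip_force: 49.1
```

>>> arm_command([
  [[0,0,0.025],[0,0,0],-1],
  [[0,0,0],[0,0,0],-1],
  [[0,0,0],[0,0,0],-0.24],
  [[0,0,0],[0,0,0],-0.24],
  [[0,0,0],[0,0,0],-0.24],
  [[0,0,-0.1],[0,0,0],-0.24],
  [[0,0,-0.4],[0,0,0],-0.24],
  [[0,0,-0.6],[0,0,0],-0.24],
  [[0,0,-0.6],[0,0,0],0.3],
  [[0,0,-0.4],[0,0,0],0.3],
  [[0,0,0],[0,0,0],0.3],
  [[0,0,0],[0,0,0],0.3],
])

```text
clock: 49.05
tcp_pos: [570.9, 8.3, 157.5]
ee_rot: [0.061, 0.998, -0.0, -0.0]
ft_force: [-0.3, -1.4, -0.2]
width: 0.653
grip_force: 0.0
```

Run:
```python
from h import *
go([560,322,150],83);diff("t7")
```

```text
tcp [570.9   8.3 157.5] phi 82.98 turn -0.01 shift [0.817 5.167 0.125] q6 -1.44 F [-0.3 -1.4 -0.2] t 49.0
changed [170.6 257. ] 48
changed [199.8 261. ] 42
changed [192.9 291.2] 42
```

Barrel a has not moved. Going for it.

>>> arm_command([
  [[0.03,0.2,0],[0,0,0],0.3],
  [[0.065,0.41,0],[0,0,0],0.3],
  [[0.065,0.41,0],[0,0,0],0.3],
  [[0.065,0.41,0],[0,0,0],0.3],
  [[0.065,0.41,0],[0,0,0],0.3],
  [[0.065,0.41,0],[0,0,0],0.3],
  [[0.065,0.41,0],[0,0,0],0.3],
  [[0.065,0.41,0],[0,0,0],0.3],
  [[0.065,0.41,0],[0,0,0],0.3],
  [[0.065,0.41,0],[0,0,0],0.3],
  [[0.065,0.41,0],[0,0,0],0.3],
  [[0.065,0.41,0],[0,0,0],0.3],
  [[0.065,0.41,0],[0,0,0],0.3],
  [[0,0.04,0.3],[0,0,0],0.3],
  [[0,0,0],[0,0,0],0.3],
  [[0,0,0],[0,0,0],0.3],
])

```text
clock: 51.1
tcp_pos: [560.8, 320.7, 139.6]
ee_rot: [0.062, 0.998, -0.0, -0.0]
ft_force: [0.2, -0.1, 0.6]
width: 0.651
grip_force: 0.0
```

Run:
```python
from h import *
go([560,322,19.5],83);print(bot.read_state()["width"])
```

```text
tcp [560.8 320.7 139.6] phi 82.95 turn -0.01 shift [0.016 0.02  2.002] q6 -0.93 F [ 0.2 -0.1  0.6] t 51.1
0.6510625064973041
```

>>> arm_command([
  [[0.01,0.02,0.5],[0,0,0],0.3],
  [[0,0,0.5],[0,0,0],0.3],
  [[0,0,0.5],[0,0,0],0.3],
  [[0,0,0.3],[0,0,0],0.3],
  [[0,0,0.18],[0,0,0],0.3],
  [[0,0,0],[0,0,0],-1],
  [[0,0,0],[0,0,0],-1],
  [[0,0,0],[0,0,0],-1],
  [[0,0,0],[0,0,0],-1],
  [[0,0,0],[0,0,0],-1],
  [[0,0,0],[0,0,0],-1],
])

```text
clock: 52.48
tcp_pos: [561.2, 323.2, 22.3]
ee_rot: [0.061, 0.998, 0.0, 0.001]
ft_force: [0.8, -0.5, 6.6]
width: 0.262
grip_force: 49.4
```

>>> arm_command([
  [[0,0,-0.1],[0,0,0],-1],
  [[0,0,-0.3],[0,0,0],-1],
  [[0,0,-0.6],[0,0,0],-1],
  [[0,0,-0.6],[0,0,0],-1],
  [[0,0,-0.6],[0,0,0],-1],
  [[0,0,-0.1],[0,0,0],-1],
  [[0,0,0],[0,0,0],-1],
])

```text
clock: 53.35
tcp_pos: [560.5, 322.8, 159.8]
ee_rot: [0.061, 0.998, 0.0, 0.0]
ft_force: [-0.6, -0.4, -1.2]
width: 0.268
grip_force: 49.1
```

Run:
```python
from h import *
go([*fx(36,0),35],83);print(bot.read_state()["width"])
```

```text
tcp [560.5 322.8 159.8] phi 82.98 turn -0.01 shift [-2.017 -5.178  2.081] q6 -0.93 F [-0.6 -0.4 -1.2] t 53.4
0.2684872266022211
```

>>> arm_command([
  [[-0.08,-0.2,0],[0,0,0],-1],
  [[-0.16,-0.41,0],[0,0,0],-1],
  [[-0.16,-0.41,0],[0,0,0],-1],
  [[-0.16,-0.41,0],[0,0,0],-1],
  [[-0.16,-0.41,0],[0,0,0],-1],
  [[-0.16,-0.41,0],[0,0,0],-1],
  [[-0.16,-0.41,0],[0,0,0],-1],
  [[-0.16,-0.41,0],[0,0,0],-1],
  [[-0.16,-0.41,0],[0,0,0],-1],
  [[-0.16,-0.41,0],[0,0,0],-1],
  [[-0.16,-0.41,0],[0,0,0],-1],
  [[-0.16,-0.41,0],[0,0,0],-1],
  [[-0.16,-0.41,0],[0,0,0],-1],
  [[-0.02,-0.06,0],[0,0,0],-1],
  [[0,0,0],[0,0,0],-1],
  [[0,0,0],[0,0,0],-1],
])

```text
clock: 55.35
tcp_pos: [642.4, 0.1, 158.9]
ee_rot: [0.061, 0.998, 0.0, -0.0]
ft_force: [-0.4, -0.3, -0.3]
width: 0.266
grip_force: 49.1
```

Run:
```python
from h import *
go([*fx(36,0),33.5],83);print(bot.read_state()["width"])
```

```text
tcp [6.424e+02 1.000e-01 1.589e+02] phi 83.01 turn 0.0 shift [-0.007 -0.008  2.09 ] q6 -1.45 F [-0.4 -0.3 -0.3] t 55.4
0.2663952228328331
```

>>> arm_command([
  [[0,0,0.4],[0,0,0],-1],
  [[0,0,0.5],[0,0,0],-1],
  [[0,0,0.5],[0,0,0],-1],
  [[0,0,0.4],[0,0,0],-1],
  [[0,0,0.2],[0,0,0],-1],
  [[0,0,0.05],[0,0,0],-1],
  [[0,0,0.03],[0,0,0],-1],
  [[0,0,0.02],[0,0,0],-1],
  [[0,0,0],[0,0,0],-1],
  [[0,0,0],[0,0,0],-1],
])

```text
clock: 56.6
tcp_pos: [643.0, -0.5, 33.7]
ee_rot: [0.061, 0.998, 0.0, 0.0]
ft_force: [-0.7, -0.4, -1.2]
width: 0.265
grip_force: 49.1
```

>>> arm_command([
  [[0,0,0.02],[0,0,0],-1],
  [[0,0,0],[0,0,0],-1],
  [[0,0,0],[0,0,0],-0.24],
  [[0,0,0],[0,0,0],-0.24],
  [[0,0,0],[0,0,0],-0.24],
  [[0,0,-0.1],[0,0,0],-0.24],
  [[0,0,-0.4],[0,0,0],-0.24],
  [[0,0,-0.6],[0,0,0],-0.24],
  [[0,0,-0.6],[0,0,0],0.3],
  [[0,0,-0.5],[0,0,0],0.3],
  [[0,0,0],[0,0,0],0.3],
  [[0,0,0],[0,0,0],0.3],
])

```text
clock: 58.1
tcp_pos: [642.4, -0.5, 163.6]
ee_rot: [0.061, 0.998, -0.0, -0.0]
ft_force: [-0.6, -0.7, -0.4]
width: 0.653
grip_force: 0.0
```

Run:
```python
from h import *
go([453.1,-282.7,200],-7);diff("t8")
```

```text
tcp [ 6.424e+02 -5.000e-01  1.636e+02] phi 82.98 turn 22.5 shift [-5.052 -2.558 -0.606] q6 -1.45 F [-0.6 -0.7 -0.4] t 58.1
changed [172.6 230.7] 50
changed [170.6 257.2] 47
changed [199.8 261. ] 41
changed [192.9 291.2] 41
```

>>> arm_command([
  [[0,0,-0.6],[0,0,1],0.3],
  [[0,0,0],[0,0,1],0.3],
  [[0,0,0],[0,0,1],0.3],
  [[0,0,0],[0,0,1],0.3],
  [[0,0,0],[0,0,1],0.3],
  [[0,0,0],[0,0,1],0.3],
  [[0,0,0],[0,0,1],0.3],
  [[0,0,0],[0,0,1],0.3],
  [[0,0,0],[0,0,1],0.3],
  [[0,0,0],[0,0,1],0.3],
  [[0,0,0],[0,0,1],0.3],
  [[0,0,0],[0,0,1],0.3],
  [[0,0,0],[0,0,1],0.3],
  [[0,0,0],[0,0,1],0.3],
  [[0,0,0],[0,0,1],0.3],
  [[0,0,0],[0,0,1],0.3],
  [[0,0,0],[0,0,1],0.3],
  [[0,0,0],[0,0,1],0.3],
  [[0,0,0],[0,0,1],0.3],
  [[0,0,0],[0,0,1],0.3],
])

```text
clock: 60.65
tcp_pos: [642.0, -0.5, 198.4]
ee_rot: [0.689, 0.724, -0.001, -0.001]
ft_force: [0.2, 0.0, -0.5]
width: 0.647
grip_force: 0.0
```

>>> arm_command([
  [[0,0,0],[0,0,1],1],
  [[0,0,0],[0,0,1],1],
  [[0,0,0],[0,0,0.5],1],
  [[-0.2,-0.1,0],[0,0,0],1],
  [[-0.44,-0.22,0],[0,0,0],1],
  [[-0.44,-0.22,0],[0,0,0],1],
  [[-0.44,-0.22,0],[0,0,0],1],
  [[-0.44,-0.22,0],[0,0,0],1],
  [[-0.44,-0.22,0],[0,0,0],1],
  [[-0.44,-0.22,0],[0,0,0],1],
  [[-0.44,-0.22,0],[0,0,0],1],
  [[-0.44,-0.22,0],[0,0,0],1],
  [[-0.44,-0.22,0],[0,0,0],1],
  [[-0.44,-0.22,0],[0,0,0],1],
  [[-0.4,-0.22,0],[0,0,0],1],
  [[-0.05,-0.04,0],[0,0,0],1],
  [[0,0,0],[0,0,0],1],
  [[0,0,0],[0,0,0],1],
])

```text
clock: 62.9
tcp_pos: [453.6, -281.9, 200.0]
ee_rot: [0.749, 0.663, 0.0, -0.0]
ft_force: [-0.1, -0.1, -0.4]
width: 0.996
grip_force: 0.0
```

Run:
```python
from h import *
go([452.6,-282.5,27],-7)
t=snap("top","t9")
cv2.imwrite("pics/t9c.png",cv2.resize(t[175:310,145:320],(778,600),interpolation=cv2.INTER_CUBIC))
```

```text
tcp [ 453.6 -281.9  200. ] phi -6.97 turn 0.01 shift [-0.013 -0.016  2.884] q6 -0.44 F [-0.1 -0.1 -0.4] t 62.9
```

View pics/t9c.png

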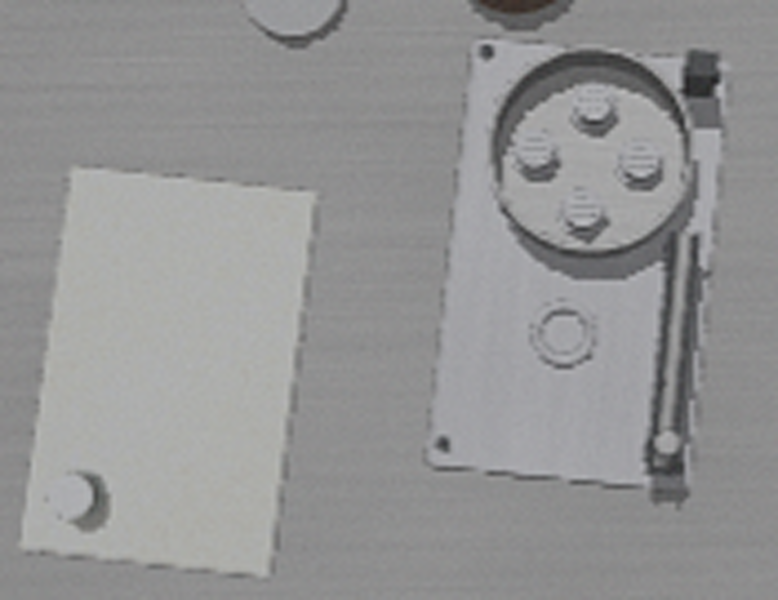

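All four barrels stand in the canister, at crop (595,108), (537,155), (641,163) and (583,215). The jar and spacer have not moved, and the bolt is drawn back with its handle at (668,440). Now I'll regrip the lid.

>>> arm_command([
  [[-0.013,-0.016,0.5],[0,0,0],1],
  [[0,0,0.6],[0,0,0],1],
  [[0,0,0.6],[0,0,0],1],
  [[0,0,0.6],[0,0,0],1],
  [[0,0,0.4],[0,0,0],1],
  [[0,0,0.15],[0,0,0],1],
  [[0,0,0],[0,0,0],-1],
  [[0,0,0],[0,0,0],-1],
  [[0,0,0],[0,0,0],-1],
  [[0,0,0],[0,0,0],-1],
  [[0,0,0],[0,0,0],-1],
  [[0,0,0],[0,0,0],-1],
  [[0,0,0],[0,0,0],-1],
  [[0,0,0],[0,0,0],-1],
  [[0,0,0],[0,0,0],-1],
], newtons=90)

```text
clock: 64.82
tcp_pos: [452.9, -283.5, 30.3]
ee_rot: [0.749, 0.662, 0.0, 0.001]
ft_force: [-1.3, 0.9, 8.9]
width: 0.243
grip_force: 88.0
```

>>> arm_command([
  [[0,0,-0.1],[0,0,0],-1],
  [[0,0,-0.3],[0,0,0],-1],
  [[0,0,-0.5],[0,0,0],-1],
  [[0,0,-0.6],[0,0,0],-1],
  [[0,0,-0.6],[0,0,0],-1],
  [[0,0,-0.5],[0,0,0],-1],
  [[0,0,-0.2],[0,0,0],-1],
  [[0,0,0],[0,0,0],-1],
  [[0,0,0],[0,0,0],-1],
])

```text
clock: 65.95
tcp_pos: [451.6, -282.7, 195.9]
ee_rot: [0.749, 0.662, -0.0, -0.001]
ft_force: [0.4, 0.4, -3.6]
width: 0.243
grip_force: 88.6
```

Run:
```python
from h import *
go([608.3,4.1,190],-7);print(bot.read_state()["width"])
```

```text
tcp [ 451.6 -282.7  195.9] phi -7.02 turn -0.01 shift [5.062 2.011 0.099] q6 -0.44 F [ 0.4  0.4 -3.6] t 66.0
0.2433029987270977
```

>>> arm_command([
  [[0.2,0.08,0],[0,0,0],-1],
  [[0.42,0.167,0],[0,0,0],-1],
  [[0.42,0.167,0],[0,0,0],-1],
  [[0.42,0.167,0],[0,0,0],-1],
  [[0.42,0.167,0],[0,0,0],-1],
  [[0.42,0.167,0],[0,0,0],-1],
  [[0.42,0.167,0],[0,0,0],-1],
  [[0.42,0.167,0],[0,0,0],-1],
  [[0.42,0.167,0],[0,0,0],-1],
  [[0.42,0.167,0],[0,0,0],-1],
  [[0.42,0.167,0],[0,0,0],-1],
  [[0.42,0.167,0],[0,0,0],-1],
  [[0.24,0.1,0],[0,0,0],-1],
  [[0,0,0],[0,0,0],-1],
  [[0,0,0],[0,0,0],-1],
])

```text
clock: 67.82
tcp_pos: [608.9, 2.9, 196.7]
ee_rot: [0.749, 0.662, -0.001, -0.0]
ft_force: [0.0, -0.5, -2.4]
width: 0.246
grip_force: 88.6
```

Run:
```python
from h import *
go([608.1,3.7,97],-7);print(bot.read_state()["width"])
s=snap("side","s10")
cv2.imwrite("pics/s10c.png",cv2.resize(s[120:280,200:340],(525,600),interpolation=cv2.INTER_CUBIC))
```

```text
tcp [608.9   2.9 196.7] phi -7.02 turn -0.01 shift [ 0.011 -0.015  1.662] q6 0.13 F [ 0.  -0.5 -2.4] t 67.8
0.24564380485411352
```

View pics/s10c.png

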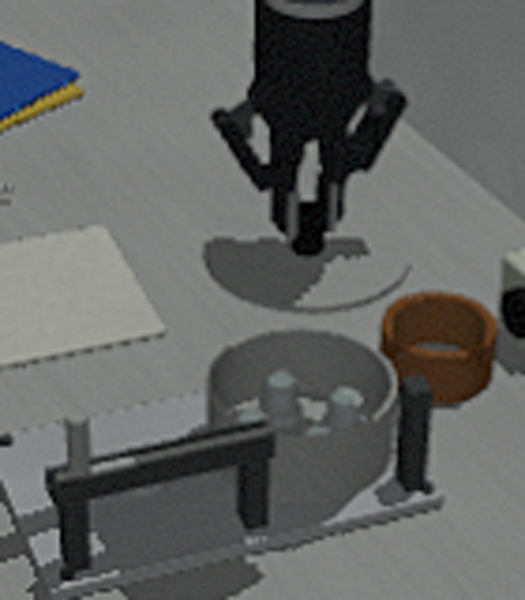

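The lid hangs level and centred over the canister with its barrels. Lowering it to just above the rim.

>>> arm_command([
  [[0.01,-0.013,0.3],[0,0,0],-1],
  [[0,0,0.5],[0,0,0],-1],
  [[0,0,0.4],[0,0,0],-1],
  [[0,0,0.25],[0,0,0],-1],
  [[0,0,0.08],[0,0,0],-1],
  [[0,0,0],[0,0,0],-1],
  [[0,0,0],[0,0,0],-1],
])

```text
clock: 68.75
tcp_pos: [609.5, 4.1, 106.2]
ee_rot: [0.749, 0.662, 0.001, 0.001]
ft_force: [-0.1, -0.9, -3.2]
width: 0.239
grip_force: 88.5
```

Run:
```python
from h import *
go([608.3,3.8,91.3],-7)
```

```text
tcp [609.5   4.1 106.2] phi -7.02 turn -0.01 shift [-0.007 -0.019  0.248] q6 0.13 F [-0.1 -0.9 -3.2] t 68.8
```

>>> arm_command([
  [[-0.005,-0.01,0.05],[0,0,0],-1],
  [[0,0,0.05],[0,0,0],-1],
  [[0,0,0.04],[0,0,0],-1],
  [[0,0,0.03],[0,0,0],-1],
  [[0,0,0.03],[0,0,0],-1],
  [[0,0,0],[0,0,0],-1],
  [[0,0,0],[0,0,0],-1],
])

```text
clock: 69.62
tcp_pos: [608.2, 3.9, 93.3]
ee_rot: [0.749, 0.662, -0.0, 0.0]
ft_force: [0.5, -0.4, -2.5]
width: 0.245
grip_force: 88.5
```

>>> arm_command([
  [[0,0,0.03],[0,0,0],-1],
  [[0,0,0.02],[0,0,0],-1],
  [[0,0,0],[0,0,0],-1],
  [[0,0,0],[0,0,0],-1],
])

```text
clock: 70.12
tcp_pos: [608.4, 3.9, 91.3]
ee_rot: [0.749, 0.662, 0.0, 0.0]
ft_force: [-4.5, 0.2, 7.4]
width: 0.241
grip_force: 89.9
```

Contact came at exactly the expected height, so the lid is seated. Release it and go back to the handle.

>>> arm_command([
  [[0,0,0],[0,0,0],1],
  [[0,0,0],[0,0,0],1],
  [[0,0,0],[0,0,0],1],
  [[0,0,0],[0,0,0],1],
  [[0,0,0],[0,0,0],1],
  [[0,0,0],[0,0,0],1],
  [[0,0,-0.2],[0,0,0],1],
  [[0,0,-0.5],[0,0,0],1],
  [[0,0,-0.6],[0,0,0],1],
  [[0,0,-0.6],[0,0,0],1],
  [[0,0,-0.3],[0,0,0],1],
  [[-0.19,-0.5,0],[0,0,0],1],
  [[-0.19,-0.53,0],[0,0,0],1],
  [[-0.19,-0.53,0],[0,0,0],1],
  [[-0.19,-0.53,0],[0,0,0],1],
  [[-0.19,-0.53,0],[0,0,0],1],
  [[-0.19,-0.53,0],[0,0,0],1],
  [[0,0,0],[0,0,0],1],
  [[0,0,0],[0,0,0],1],
])

```text
clock: 72.5
tcp_pos: [413.0, -40.9, 222.5]
ee_rot: [0.749, 0.662, 0.0, 0.0]
ft_force: [-0.0, -0.1, -0.3]
width: 0.998
grip_force: 0.0
```

Run:
```python
from h import *
go([416.8,-39.8,102],-7)
s=snap("side","s11")
cv2.imwrite("pics/s11c.png",cv2.resize(s[150:290,180:340],(685,600),interpolation=cv2.INTER_CUBIC))
```

```text
tcp [413.  -40.9 222.5] phi -7.03 turn -0.01 shift [0.026 0.061 2.009] q6 0.02 F [-0.  -0.1 -0.3] t 72.5
```

View pics/s11c.png

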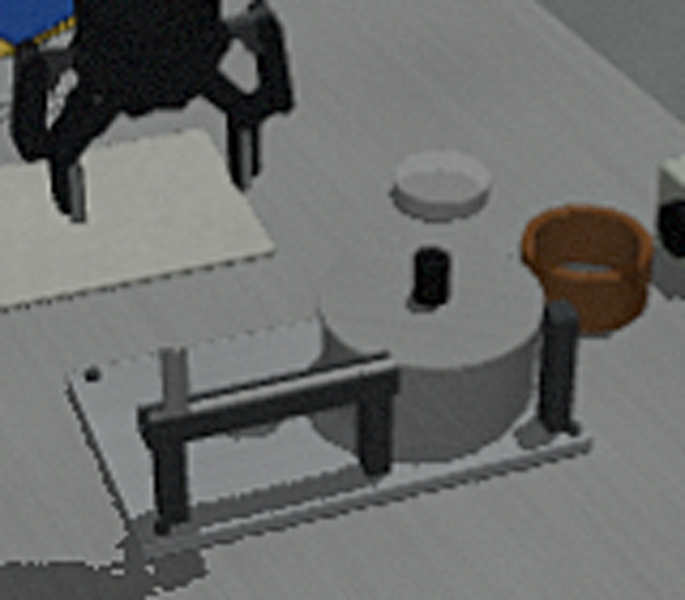

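The lid sits flush on the canister (rim at crop (430,360)). The open fingers are over the handle at (174,352). Gripping the handle.

>>> arm_command([
  [[0.026,0.061,0.5],[0,0,0],1],
  [[0,0,0.5],[0,0,0],1],
  [[0,0,0.5],[0,0,0],1],
  [[0,0,0.35],[0,0,0],1],
  [[0,0,0.15],[0,0,0],1],
  [[0,0,0],[0,0,0],-1],
  [[0,0,0],[0,0,0],-1],
  [[0,0,0],[0,0,0],-1],
  [[0,0,0],[0,0,0],-1],
  [[0,0,0],[0,0,0],-1],
  [[0,0,0],[0,0,0],-1],
  [[0,0,0],[0,0,0],-1],
  [[0,0,0],[0,0,0],-1],
  [[0,0,0],[0,0,0],-1],
], newtons=50)

```text
clock: 74.3
tcp_pos: [417.3, -40.0, 103.0]
ee_rot: [0.749, 0.662, 0.001, 0.001]
ft_force: [3.1, -0.0, 6.3]
width: 0.175
grip_force: 49.4
```

>>> arm_command([
  [[0,0.08,0],[0,0,0],-1],
  [[0,0.12,0],[0,0,0],-1],
  [[0,0.12,0],[0,0,0],-1],
  [[0,0.12,0],[0,0,0],-1],
  [[0,0.12,0],[0,0,0],-1],
  [[0,0.12,0],[0,0,0],-1],
  [[0,0,0],[0,0,0],-1],
])

```text
clock: 75.18
tcp_pos: [457.6, -44.9, 103.0]
ee_rot: [0.749, 0.662, 0.0, 0.001]
ft_force: [2.1, -0.9, 8.1]
width: 0.174
grip_force: 49.6
```

>>> arm_command([
  [[0,0.12,0],[0,0,0],-1],
  [[0,0.12,0],[0,0,0],-1],
  [[0,0.12,0],[0,0,0],-1],
  [[0,0.12,0],[0,0,0],-1],
  [[0,0.12,0],[0,0,0],-1],
  [[0,0.12,0],[0,0,0],-1],
  [[0,0.12,0],[0,0,0],-1],
  [[0,0.12,0],[0,0,0],-1],
  [[0,0.1,0],[0,0,0],-1],
  [[0,0.06,0],[0,0,0],-1],
  [[0,0.04,0],[0,0,0],-1],
  [[0,0.03,0],[0,0,0],-1],
  [[0,0,0],[0,0,0],-1],
  [[0,0,0],[0,0,0],-1],
])

```text
clock: 76.92
tcp_pos: [527.5, -53.6, 103.0]
ee_rot: [0.749, 0.662, 0.0, 0.0]
ft_force: [-0.4, -1.2, 9.2]
width: 0.172
grip_force: 49.7
```

>>> arm_command([
  [[0,0.03,0],[0,0,0],-1],
  [[0,0.03,0],[0,0,0],-1],
  [[0,0,0],[0,0,0],-1],
  [[0,0,0],[0,0,0],-1],
])

```text
clock: 77.42
tcp_pos: [528.5, -53.7, 102.8]
ee_rot: [0.749, 0.662, -0.002, -0.002]
ft_force: [-10.4, 0.5, 19.4]
width: 0.173
grip_force: 50.9
```

>>> arm_command([
  [[0,0.03,0],[0,0,0],-1],
  [[0,0.02,0],[0,0,0],-1],
  [[0,0,0],[0,0,0],-1],
])

```text
clock: 77.8
tcp_pos: [528.5, -53.7, 102.7]
ee_rot: [0.749, 0.662, -0.004, -0.004]
ft_force: [-22.0, 3.6, 29.9]
width: 0.169
grip_force: 52.9
```

>>> arm_command([
  [[0,-0.05,0],[0,0,0],-1],
  [[0,-0.02,0],[0,0,0],-1],
  [[0,0,0],[0,0,0],1],
  [[0,0,0],[0,0,0],1],
  [[0,0,0],[0,0,0],1],
  [[0,0,0],[0,0,0],1],
  [[0,0,0],[0,0,0],1],
  [[0,0,0],[0,0,0],1],
  [[0,0,-0.2],[0,0,0],1],
  [[0,0,-0.5],[0,0,0],1],
  [[0,0,-0.6],[0,0,0],1],
  [[0,0,-0.6],[0,0,0],1],
  [[0,0,0],[0,0,0],1],
  [[-0.6,0,0],[0,0,0],1],
  [[-0.6,0,0],[0,0,0],1],
  [[-0.6,0,0],[0,0,0],1],
  [[-0.6,0,0],[0,0,0],1],
  [[-0.6,0,0],[0,0,0],1],
  [[0,0,0],[0,0,0],1],
  [[0,0,0],[0,0,0],1],
])

```text
clock: 80.3
tcp_pos: [507.4, -231.9, 215.9]
ee_rot: [0.749, 0.662, -0.0, -0.001]
ft_force: [0.4, 0.9, 0.7]
width: 1.0
grip_force: 0.0
```

Run:
```python
from h import *
t=snap("top","t12");s=snap("side","s12")
a=cv2.resize(t[175:305,240:325],(392,600),interpolation=cv2.INTER_CUBIC)
b=cv2.resize(cv2.imread("pics/top0.png")[175:305,240:325],(392,600),interpolation=cv2.INTER_CUBIC)
cv2.imwrite("pics/c12.png",np.hstack([b,a]))
```

```text
(no output)
```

View pics/c12.png

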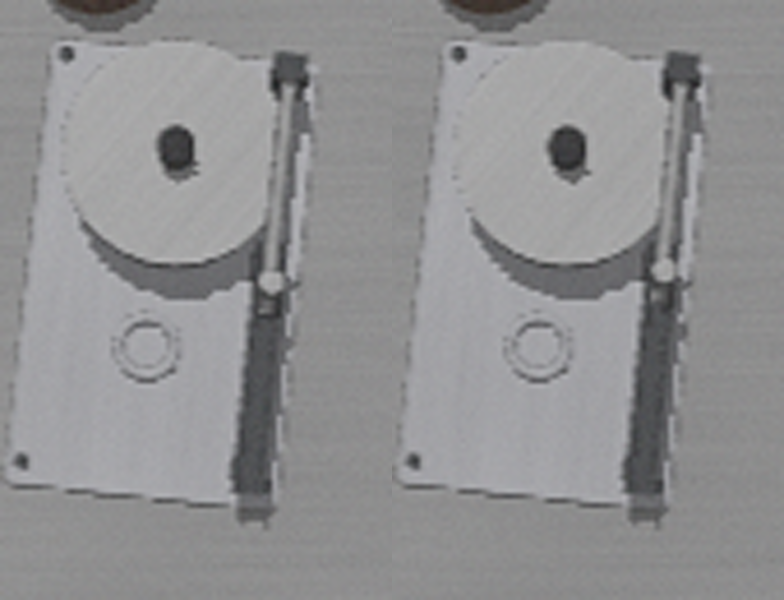

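Left is the start and right is now. The lid is seated, with the knob at the same place, (567,148), and the spacer is unmoved. The bolt handle is at (664,271), further home than at the start (271,283), with its rod in the keeper. Handing in.

```bash
python3 -c "
from station import bot
print(bot.job_done())"
```

```text
the job is handed in; nothing more can be done
None
```

The job is handed in at about 80 s of the 210 s limit: all four barrels are in the canister, the lid is fully seated, and the bolt is home against its stop in the keeper; the jar and spacer look untouched in the camera views.

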